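# Nest the mixing bowls

### The arm

A 6-joint arm with a two-finger parallel gripper is mounted at the origin on the work surface. World frame = base frame: x ahead of the robot, y to its left, z up, the work surface at z = 0. Lengths are in m, angles in rad, forces in N, time in s.
With the tool pointing down it reaches from about 0.275 to 0.85 m from the base axis. Payload 19 kg.
Tool frame: the origin (TCP) lies on the centre line of the jaws, within the pads' length; the fingertips stand 8 mm ahead of it and the grasp point (between the pads) lies 11 mm behind it; z points along the fingers, y is the line along which they close (so a half turn about z gives the same grasp; the last joint's range is limited). The gripper opens to 85 mm and grips with 20 to 120 N. Pads are 22 mm wide; open, the fingers measure 114 mm over their backs; the gripper's body (76 mm by 85 mm) begins 54 mm behind the grasp point. The pads swing forward as they close: fully open they stand 13 mm farther back than shut.
Start: joints at [-1.39, 0.15, 1.437, -0, 1.554, -0.134], TCP at [0.178, -0.547, 0.239] pointing down, gripper open.
Joint ranges: [-2.8, 2.8], [-0.68, 2.1], [0.12, 2.68], [-1.39, 4.53], [0.16, 2.79], [-2.81, 2.81]. Speed limits (rad/s): [1.89, 1.89, 2.22, 3.01, 3.01, 3.01].

### API

Orientations are given as a 3x3 rotation matrix whose columns are the frame's x, y, z axes.
In Python, from plant import telemetry, optics, finish_job, finder gives the robot as it stands. The module is installed in compiled form; this text tells all that it offers.
- The arm moves only by the tool carry_out, never from a script. Its argument "increments" is a list that holds one entry, the list of rows, each a list of 5 numbers: the shift along the tool's x, y, z as a fraction of full scale, then the turn about the tool's z as a fraction of full scale, then the opening, from 0 (shut) to 1 (fully open). A call has exactly 5 rows; each row is the pose to reach, as a shift and turn from the pose commanded when the call began, along the tool's axes at that moment; what a row does not reach only later rows make up. Full scale, the value 1, is 10 cm for a shift and 0.5 rad for a turn. A row lasts 1/12 s, in which the tool goes at most 41.7 mm and 7.16 degrees, less where a joint would pass 70% of its speed; a pose out of reach is approached as far as the arm can. A call with a number of a shift or a turn outside -1 to 1 is refused whole. A call with a gripper value outside its range is refused whole. The fingers move at their own pace and stop on an object; "squeeze" is the grip in N (left out, the last holds). Time passes only in rows, so rows that repeat a pose let the fingers close, or fill a call up. It gives the time, the measured TCP pose, the force, the opening and the grip force at its end, in the units of the state.
- telemetry.state(): the state, without advancing time (a new reading comes with each control period).
- optics.capture(name): name is "side" or "top"; returns a dict with "pixels" (420x560x3 uint8, red, green, blue), "camera_matrix" (3x3 intrinsics, pixels), "R" (3x3) and "t" (3): a world point X has camera coordinates R X + t. Camera axes: x right, y down, z forward; pixel columns grow to the right and rows downward; lengths in m; the calibration is good to about 2 mm. A picture is of the moment at which its call begins. There is no depth.
- finish_job(): hands the job in; it is judged then, once.
Trained networks look in the newest picture that a camera, given by its name, has taken for a name from the list of things; names that differ only in an ending like _2 or _b are one class to them, and where a whole thing is asked for, a point or a joint stands for the part that bears it (a point fixed in the world has none). Each returns a list of dicts, best first, with "score" (0 to 1); they miss things now and then, are a little off and sometimes report something else, mostly with a low value. They report only what shows in the picture. A call takes as long as a camera call. They do not tell look-alikes from the thing itself.
- finder.search_frame(target, camera): "bbox" ([left, top, right, bottom] in pixels, round what is visible of it).
- finder.outline_of(target, camera): "region" (420x560 bool, what is visible of it) and "bbox" ([left, top, right, bottom] in pixels, round what is visible of it).
The state is a dict: "time": time; "q": joint angles; "joint_velocities": joint speeds; "effort": joint torques, N m; "eef_pos": TCP position; "tool_rot": TCP orientation; "contact_force": force on the tool from outside, world axes, zero at the start; "ft_torque": the same for the moment, N m; "finger_gap": finger opening in m; "gripper_force": force on a finger pad.
Only numpy, scipy, OpenCV 4.12 (cv2) and the standard library are available. Lean on these libraries where they do the work, as an engineer would, in place of code of your own. Each camera call takes 0.05 s, during which the arm holds its last target. There are 200 camera calls.

### The job

Put the three mixing bowls away as one nest: take the blue middle-sized bowl from its sloping drying stand and set it level inside the large red bowl, then set the small yellow bowl level inside the blue one. Each must sit flat on the floor of the bowl around it and be set down, not let go tilted or from above. Leave the large bowl where it stands and do not disturb the mill, jar or mug.

Things in the scene. Friction and masses are not known exactly. Their poses are not given: they have to be found in the camera images.
- bowl_large: large red mixing bowl, upright on the counter; rim 220 mm across outside, 85 mm high, wall 8 mm, foot 88 mm across, inner floor 14 mm up, 900 g. Origin: centre of its underside; z to the mouth. Wall steep above 36 mm (196 mm across there), sloping in below; flat floor about 105 mm across. Stays in place
- bowl_medium: medium blue bowl, leaning 30 deg on stand_m, its x axis up the slope; rim 144 mm across outside, 65 mm high, wall 8 mm, foot 72 mm across, inner floor 14 mm up, 190-290 g. Origin: centre of its underside; z to the mouth. Wall 10 deg from the axis above 26 mm. Lift by pinching the rim. Nested: origin 14 mm above the large one's, foot has 18 mm play, walls 30 mm apart at the rim, 25 mm lower down
- bowl_small: small yellow bowl, leaning 30 deg on stand_s, its x axis up the slope; rim 76 mm across outside, 46 mm high, wall 8 mm, foot 48 mm across, inner floor 14 mm up, 70-110 g. Origin: centre of its underside; z to the mouth. Wall 7 deg from the axis above 20 mm. Lift by pinching the rim. Nested: origin 14 mm above the medium one's, foot has 18 mm play, walls 25 mm apart at the rim
- stand_m: fixed wooden stand carrying the medium bowl at the start: board 130 mm wide, 115 mm long, rising at 30 deg towards its own +x (z up); a 6 mm lip along the low edge stops the bowl's foot. Origin: on the counter below the lip's inner face, midway; board face 35 mm up there, 88 mm at its top edge. The bowl leans 30 deg, mouth towards the stand's -x
- stand_s: fixed wooden stand carrying the small bowl at the start: board 85 mm wide, 80 mm long, rising at 30 deg towards its own +x (z up); a 6 mm lip along the low edge stops the bowl's foot. Origin: on the counter below the lip's inner face, midway; board face 35 mm up there, 71 mm at its top edge. The bowl leans 30 deg, mouth towards the stand's -x
- mill: dark wooden pepper mill, 52 mm across, 135 mm tall, origin centre of its underside; bystander
- jar: amber jar with a brass lid, 70 mm across, 100 mm tall, origin centre of its underside; bystander
- mug: white mug, 76 mm across, 90 mm tall, handle on its own +y side reaching 75 mm from its axis, origin centre of its underside; bystander
There are look-alikes about, which are no part of the job. Of the things that look like the bowl_large, take the one that is nearest to the robot's base at the start. There is more than one size of the bowl_medium; the job needs the larger.

How it is judged:
By the outcome, as a careful person would: the job done as asked, in the order asked, and still so for the second after the job is handed in, with the robot touching nothing.
It also fails if it takes over 64 s, if anything falls off the work surface, if the arm or the gripper's body presses on something with over 40 N, if the wrist force passes 120 N, or if a joint passes its speed limit or range.

## Working session

There is one attempt and no reset: what is moved stays moved. The work goes in short steps, Python scripts to look and compute and a tool call to move; the robot and the scene stay as the last step left them, time stands still between calls to the robot, and variables do not carry over. Pictures are saved under pics/ and viewed, at most 10 in all, crops included, and the job is handed in when it is done.

Besides the shell and the picture viewer there is one more tool, called after "Request:" in YAML: its name, and indented under it one key for each argument. carry_out: Moves the arm, as the interface text tells. Shift numbers are shares of 10 cm and turn numbers shares of 0.5 rad, none past 1 either way. Its arguments: {"type":"object","properties":{"increments":{"type":"array","items":{"type":"array","items":{"type":"array","items":{"type":"number","minimum":-1,"maximum":1}}}},"squeeze":{"type":"number"}},"required":["increments"]}

```bash
mkdir -p pics
python3 - <<'E'
from plant import telemetry, optics, finder
import cv2, numpy as np
s=telemetry.state(); print(s['time'],s['eef_pos'],np.round(s['tool_rot'],3),s['finger_gap'])
for c in ('top','side'):
    d=optics.capture(c); cv2.imwrite(f'pics/{c}0.png',d['pixels'][:,:,::-1])
    print(c,np.round(d['camera_matrix'],1).tolist(),np.round(d['R'],4).tolist(),np.round(d['t'],4).tolist())
    for n in ['bowl_large','bowl_medium','bowl_small','stand_m','stand_s']:
        print(n,[(np.round(r['bbox']).tolist(),round(r['score'],2)) for r in finder.search_frame(n,c)])
E
```

```text
0.0 [ 0.17799676 -0.54651875  0.23870295] [[ 0.951  0.31  -0.   ]
 [ 0.31  -0.951  0.001]
 [ 0.    -0.001 -1.   ]] 0.08569230368840412
top [[461.7, 0.0, 278.6], [0.0, 461.7, 210.5], [0.0, 0.0, 1.0]] [[0.0012, -0.9999, -0.0112], [-0.9973, -0.0004, -0.0734], [0.0734, 0.0112, -0.9972]] [0.0731, 0.628, 1.2523]
bowl_large [([132.0, 113.0, 210.0, 193.0], 0.58)]
bowl_medium [([115.0, 198.0, 147.0, 230.0], 0.87), ([158.0, 235.0, 221.0, 284.0], 0.82), ([340.0, 144.0, 372.0, 171.0], 0.67)]
bowl_small [([425.0, 226.0, 453.0, 256.0], 0.64)]
stand_m [([415.0, 216.0, 454.0, 248.0], 0.74), ([158.0, 220.0, 220.0, 253.0], 0.65)]
stand_s [([415.0, 216.0, 454.0, 248.0], 0.74), ([158.0, 220.0, 220.0, 253.0], 0.65)]
side [[512.7, 0.0, 281.3], [0.0, 512.7, 205.2], [0.0, 0.0, 1.0]] [[-0.9195, -0.3927, 0.0168], [-0.2692, 0.598, -0.7549], [0.2865, -0.6987, -0.6556]] [0.5984, 0.1619, 1.1873]
bowl_large [([108.0, 222.0, 217.0, 305.0], 0.76), ([267.0, 159.0, 354.0, 226.0], 0.71)]
bowl_medium [([176.0, 316.0, 222.0, 362.0], 0.88), ([262.0, 244.0, 327.0, 304.0], 0.77)]
bowl_small [([345.0, 111.0, 371.0, 138.0], 0.65)]
stand_m [([335.0, 116.0, 367.0, 150.0], 0.91), ([244.0, 251.0, 295.0, 327.0], 0.66)]
stand_s [([335.0, 116.0, 367.0, 150.0], 0.91), ([244.0, 251.0, 295.0, 327.0], 0.66)]
```

View pics/top0.png

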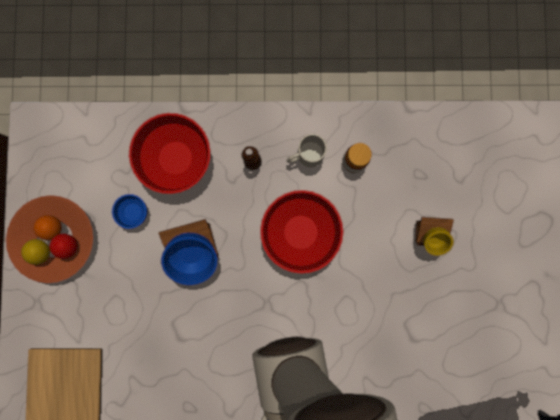

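View pics/side0.png

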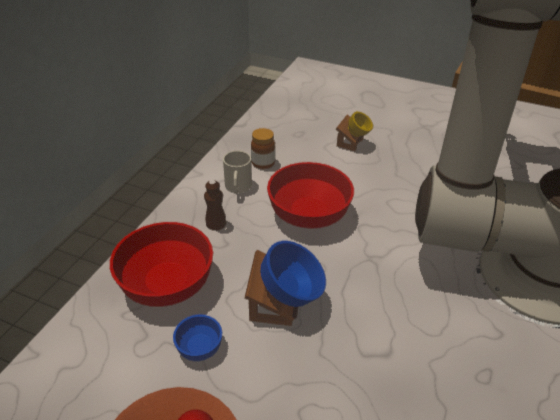

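Candidates in the top picture:
- **bowl_large:** the red bowls are at (170,153) and (302,232). The one at (302,232) is nearest the base, which lies below the bottom edge near column 300.
- **bowl_medium:** the blue bowls are at (130,212), flat and small, and (190,260), on the stand. The one at (190,260) is the larger and the one that leans on a stand.
- **bowl_small:** there is only one yellow bowl, at (439,241), on the right-hand stand.
- **Bystanders:** mill (251,158), mug (312,150), jar (359,156).

In the side picture, the target large bowl is at (310,195), the medium at (293,275) and the small at (360,124).

Next I fit poses from the silhouettes and make the confirming crop.

```bash
cat > h.py <<'E'
import numpy as np, cv2
from plant import telemetry, optics
from scipy.optimize import minimize
PROF={'L':[(110,85),(98,36),(44,0)],'M':[(72,65),(65.1,26),(36,0)],'S':[(38,46),(34.8,20),(24,0)]}
th=np.linspace(0,2*np.pi,73)
def cloud(k):
    return np.vstack([np.c_[r*np.cos(th),r*np.sin(th),0*th+z] for r,z in PROF[k]])/1000
def proj(d,P):
    c=P@np.array(d['R']).T+d['t']; u=c@np.array(d['camera_matrix']).T
    return u[:,:2]/u[:,2:]
def Rz(a): c,s=np.cos(a),np.sin(a); return np.array([[c,-s,0],[s,c,0],[0,0,1]])
def Ry(a): c,s=np.cos(a),np.sin(a); return np.array([[c,0,s],[0,1,0],[-s,0,c]])
def mask(d,k,seed):
    h=cv2.cvtColor(d['pixels'],cv2.COLOR_RGB2HSV).astype(int); H,S,V=h[...,0],h[...,1],h[...,2]
    hue={'L':(H<6)|(H>172),'M':(H>100)&(H<130),'S':(H>22)&(H<35)}[k]
    m=(hue&(S>130)&(V>40)).astype(np.uint8)
    n,l=cv2.connectedComponents(m); i=l[seed[1],seed[0]]
    if i==0: raise SystemExit(f'seed {k} {seed} hsv {h[seed[1],seed[0]]}')
    m=(l==i).astype(np.uint8)
    c,_=cv2.findContours(m,cv2.RETR_EXTERNAL,cv2.CHAIN_APPROX_NONE)
    o=np.zeros_like(m); cv2.fillPoly(o,[cv2.convexHull(max(c,key=cv2.contourArea))],1); return o
def sil(d,P,f=4):
    hull=cv2.convexHull(proj(d,P).astype(np.float32))
    m=np.zeros((420*f,560*f),np.uint8); cv2.fillPoly(m,[np.round((hull+.5)*f-.5).astype(np.int32)],1); return m
def fit(k,pose,x0,ds,ms,step):
    ms=[cv2.resize(m,None,fx=4,fy=4,interpolation=cv2.INTER_NEAREST) for m in ms]
    def cost(x):
        R,t=pose(x); P=cloud(k)@R.T+t
        return sum(1-(a&b).sum()/(a|b).sum() for a,b in zip([sil(d,P) for d in ds],ms))
    sx=np.vstack([x0]+[np.array(x0)+np.eye(len(x0))[i]*step[i] for i in range(len(x0))])
    r=minimize(cost,x0,method='Nelder-Mead',options=dict(initial_simplex=sx,xatol=1e-4,fatol=1e-5,maxiter=250)); return r.x,r.fun
def ray(d,uv,z):
    R=np.array(d['R']);C=-R.T@d['t'];v=R.T@np.linalg.inv(d['camera_matrix'])@[*uv,1]
    return (C+v*(z-C[2])/v[2])[:2]
def leanpose(foot):  # x=(stand x,y,yaw)
    def f(x):
        R=Rz(x[2])@Ry(-np.pi/6); return R,np.array([x[0],x[1],.035])+R@[foot,0,0]
    return f
def tcp():
    s=telemetry.state(); return np.array(s['eef_pos']),np.array(s['tool_rot']),s
E
cat > m0.py <<'E'
from h import *
ds=[optics.capture('top'),optics.capture('side')]; T=ds[0]
cv2.imwrite('pics/crop.png',cv2.resize(T['pixels'][100:300,100:366,::-1],None,fx=3,fy=3,interpolation=cv2.INTER_CUBIC))
seeds={'L':((302,232),(312,205)),'M':((190,262),(293,275)),'S':((439,241),(361,124))}
for k in 'LMS':
    ms=[mask(d,k,s) for d,s in zip(ds,seeds[k])]; print(k,[int(m.sum()) for m in ms])
    if k=='L':
        print(fit(k,lambda x:(np.eye(3),np.array([x[0],x[1],0])),ray(T,(302,232),.05),ds,ms,[.01,.01]))
    else:
        p=leanpose({'M':.036,'S':.024}[k]); g=ray(T,seeds[k][0],.1)
        b=min((fit(k,p,[*g,y],ds,ms,[.02,.02,.2]) for y in (-.4,.1,.5)),key=lambda r:r[1])
        R,t=p(b[0]); r={'M':.072,'S':.038}[k]; h={'M':.065,'S':.046}[k]
        print(b,'upper outer rim',R@[r,0,h]+t,'mid wall',R@[r-.004,0,h]+t)
for n,uv,z in (('mill',(250,154),.1),('mug',(312,147),.08),('jar',(359,155),.1)): print(n,ray(T,uv,z))
E
python3 m0.py
```

```text
L [5444, 4496]
(array([0.56866681, 0.01431456]), np.float64(0.058712669058261))
M [2238, 3106]
(array([0.49048996, 0.301791  , 0.42685702]), np.float64(0.11318317865128291)) upper outer rim [0.5460445  0.32705845 0.14529165] mid wall [0.54289123 0.32562427 0.14329165]seed S (361, 124) hsv [ 22 164  92]
```

View pics/crop.png

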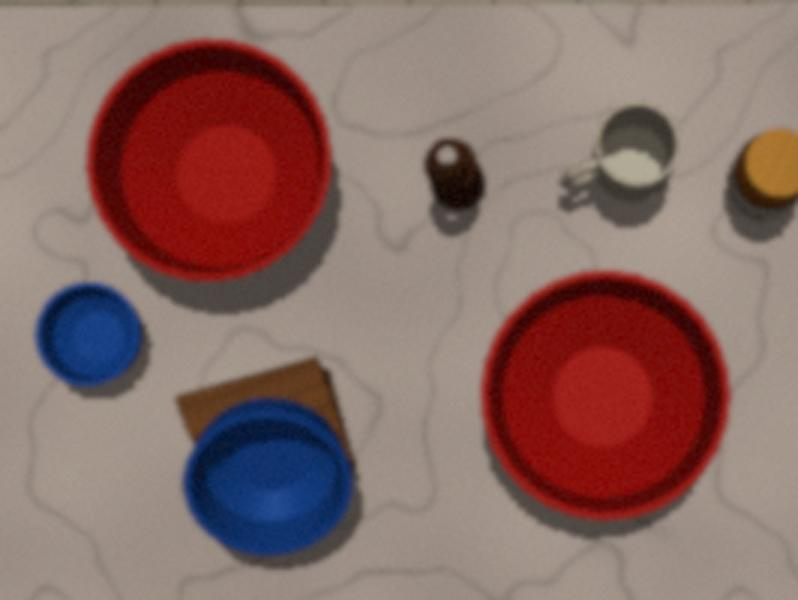

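The crop shows the target red bowl at (605,395), the large blue bowl leaning on its stand at (270,478), and the small flat blue look-alike at (90,333). Both choices hold. I'll refine the fits with looser masks and check the yaw against the board's top edge.

```bash
sed -i "s/(H>22)&(H<35)/(H>20)\&(H<36)/; s/(S>130)&(V>40)/(S>110)\&(V>22)/" h.py
cat >> m0.py <<'E'
for uv in ((159,233.3),(205,220)): print('board corner',ray(T,uv,.088))
ov=T['pixels'].copy(); o2=ds[1]['pixels'].copy()
for k in 'MS':
    R,t=POSE[k]
    for o,d in ((ov,T),(o2,ds[1])):
        h=cv2.convexHull(proj(d,cloud(k)@R.T+t).astype(np.float32)); cv2.polylines(o,[np.round(h*16).astype(np.int32)],True,(0,255,0),1,cv2.LINE_AA,4)
w=[cv2.resize(a,(390,290),interpolation=cv2.INTER_CUBIC) for a in (ov[195:295,140:274],ov[200:275,390:491],o2[225:340,230:385],o2[95:158,320:405])]
cv2.imwrite('pics/ov1.png',np.vstack([np.hstack(w[:2]),np.hstack(w[2:])])[:,:,::-1])
E
sed -i "s/R,t=p(b\[0\]);/R,t=p(b[0]); POSE[k]=(R,t);/; s/^seeds/POSE={}\nseeds/" m0.py; python3 m0.py
```

```text
L [5516, 4550]
(array([0.56829095, 0.01395665]), np.float64(0.04601297641545288))
M [2261, 3163]
(array([0.49084182, 0.30232171, 0.38553728]), np.float64(0.09552926250038696)) upper outer rim [0.54739269 0.32527275 0.14529165] mid wall [0.54418287 0.32397005 0.14329165]
S [672, 468]
(array([ 0.5387097 , -0.34533541,  0.22969659]), np.float64(0.13744031226662723)) upper outer rim [ 0.56859712 -0.33834703  0.10583717] mid wall [ 0.565224   -0.33913574  0.10383717]
mill [0.77080281 0.14787741]
mug [ 0.79346621 -0.01589773]
jar [ 0.76786277 -0.13738201]
board corner [0.56311855 0.38625579]
board corner [0.59808999 0.26591708]
```

View pics/ov1.png

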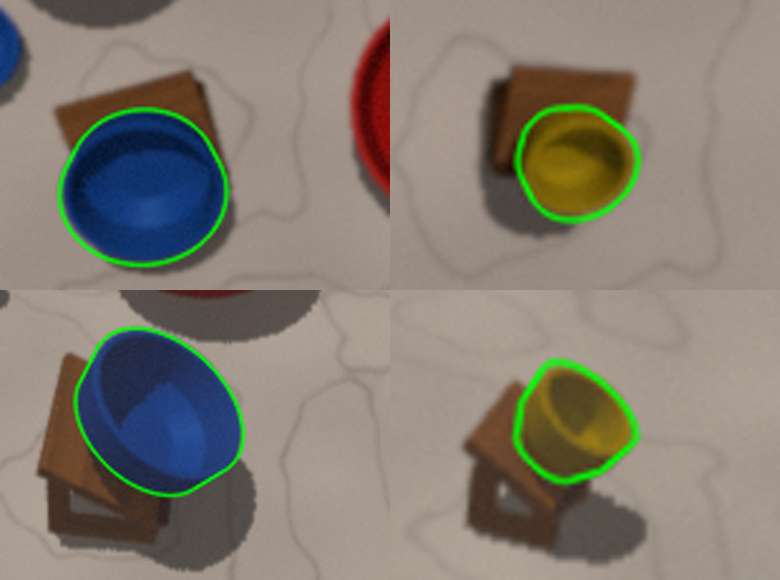

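The overlay shows both fits hugging the bowls' outlines. The yaw is better taken from the boards' top edges: about 0.3 rad for stand_m and about -0.05 for stand_s. Next I plan the approach to the medium bowl's upper rim.

```bash
cat > plan.py <<'E'
# plan(x,y,z,yaw ...) from start pose; prints per-call tool-axis shares (sx,sy,sz,turn)
import numpy as np,sys,json
def plan(start,wps,maxd=.098,maxt=.48):
    p=np.array(start[:3],float); a=start[3]
    for w in wps:
        w=np.array(w,float)
        n=int(max(1,np.ceil(max(np.linalg.norm(w[:3]-p)/maxd,abs(w[3]-a)/maxt))))
        for i in range(n):
            f=1/(n-i); d=(w[:3]-p)*f; da=(w[3]-a)*f
            X=np.array([np.cos(a),np.sin(a),0]);Y=np.array([np.sin(a),-np.cos(a),0]);Z=np.array([0,0,-1])
            s=np.round([d@X/.1,d@Y/.1,d@Z/.1],2); t=np.round(-da/.5,2)
            p=p+.1*(s[0]*X+s[1]*Y+s[2]*Z); a-=t*.5
            print(s.tolist(),t, '->',np.round(p,3).tolist(),round(a,3))
        print('--')
    return p,a
def now():
    from plant import telemetry
    s=telemetry.state(); R=np.array(s['tool_rot']); print('t',round(s['time'],2),np.round(s['eef_pos'],4),'yaw',round(np.arctan2(R[1,0],R[0,0]),3),'F',np.round(s['contact_force'],1),'gap',round(s['finger_gap'],4),'grip',np.round(s['gripper_force'],1),'q',np.round(s['q'],2))
    return [*s['eef_pos'],np.arctan2(R[1,0],R[0,0])]
E
python3 -c "
from plan import *
plan(now(),[(.549,.320,.24,1.87),(.549,.320,.16,1.87)])"
```

```text
t 0.8 [ 0.178  -0.5467  0.2393] yaw 0.315 F [-0.9  0.6  0.4] gap 0.0854 grip 0.0 q [-1.39  0.15  1.44 -0.    1.55 -0.13]
[0.62, -0.71, -0.0] -0.31 -> [0.215, -0.46, 0.239] 0.47
[0.72, -0.6, -0.0] -0.31 -> [0.252, -0.374, 0.239] 0.625
[0.81, -0.49, -0.0] -0.31 -> [0.289, -0.287, 0.239] 0.78
[0.87, -0.36, -0.0] -0.31 -> [0.326, -0.2, 0.239] 0.935
[0.92, -0.22, -0.0] -0.31 -> [0.363, -0.113, 0.239] 1.09
[0.94, -0.07, -0.0] -0.31 -> [0.4, -0.026, 0.239] 1.245
[0.94, 0.08, -0.0] -0.31 -> [0.438, 0.06, 0.239] 1.4
[0.92, 0.22, -0.0] -0.31 -> [0.475, 0.147, 0.239] 1.555
[0.87, 0.36, -0.0] -0.32 -> [0.512, 0.233, 0.239] 1.715
[0.8, 0.49, -0.01] -0.31 -> [0.549, 0.32, 0.24] 1.87
--
[0.0, -0.0, 0.8] -0.0 -> [0.549, 0.32, 0.16] 1.87
--
```

Request:
carry_out:
  increments:
    - [[0.12,-0.14,0,-0.06,1],[0.25,-0.28,0,-0.12,1],[0.37,-0.43,0,-0.19,1],[0.5,-0.57,0,-0.25,1],[0.62,-0.71,0,-0.31,1]]

```text
time: 1.22
eef_pos: [0.2153, -0.4591, 0.2392]
tool_rot: [[0.891, 0.454, 0.0], [0.454, -0.891, 0.0], [0.0, -0.0, -1.0]]
contact_force: [0.8, 0.1, -0.1]
finger_gap: 0.0854
gripper_force: 0.0
```

Request:
carry_out:
  increments:
    - [[0.14,-0.12,0,-0.06,1],[0.29,-0.24,0,-0.12,1],[0.43,-0.36,0,-0.19,1],[0.58,-0.48,0,-0.25,1],[0.72,-0.6,0,-0.31,1]]

```text
time: 1.63
eef_pos: [0.2523, -0.373, 0.2393]
tool_rot: [[0.81, 0.586, 0.0], [0.586, -0.81, -0.0], [0.0, 0.0, -1.0]]
contact_force: [-0.2, -0.1, 0.5]
finger_gap: 0.0859
gripper_force: 0.0
```

Request:
carry_out:
  increments:
    - [[0.16,-0.1,0,-0.06,1],[0.32,-0.2,0,-0.12,1],[0.49,-0.29,0,-0.19,1],[0.65,-0.39,0,-0.25,1],[0.81,-0.49,0,-0.31,1]]

```text
time: 2.05
eef_pos: [0.2893, -0.2859, 0.2394]
tool_rot: [[0.71, 0.704, 0.0], [0.704, -0.71, -0.0], [-0.0, 0.0, -1.0]]
contact_force: [0.5, 0.4, -0.3]
finger_gap: 0.085
gripper_force: 0.0
```

Request:
carry_out:
  increments:
    - [[0.17,-0.07,0,-0.06,1],[0.35,-0.14,0,-0.12,1],[0.52,-0.22,0,-0.19,1],[0.7,-0.29,0,-0.25,1],[0.87,-0.36,0,-0.31,1]]

```text
time: 2.47
eef_pos: [0.3258, -0.1991, 0.2394]
tool_rot: [[0.593, 0.805, 0.0], [0.805, -0.593, -0.0], [0.0, 0.0, -1.0]]
contact_force: [-0.1, -0.8, -0.0]
finger_gap: 0.0853
gripper_force: 0.0
```

Request:
carry_out:
  increments:
    - [[0.18,-0.04,0,-0.06,1],[0.37,-0.09,0,-0.12,1],[0.55,-0.13,0,-0.19,1],[0.74,-0.18,0,-0.25,1],[0.92,-0.22,0,-0.31,1]]

```text
time: 2.88
eef_pos: [0.3627, -0.1119, 0.2395]
tool_rot: [[0.461, 0.887, 0.0], [0.887, -0.461, -0.0], [0.0, 0.0, -1.0]]
contact_force: [1.0, -0.6, -0.0]
finger_gap: 0.0853
gripper_force: 0.0
```

Request:
carry_out:
  increments:
    - [[0.19,-0.01,0,-0.06,1],[0.38,-0.03,0,-0.12,1],[0.56,-0.04,0,-0.19,1],[0.75,-0.06,0,-0.25,1],[0.94,-0.07,0,-0.31,1]]

```text
time: 3.3
eef_pos: [0.4, -0.0254, 0.2395]
tool_rot: [[0.319, 0.948, 0.0], [0.948, -0.319, 0.0], [0.0, 0.0, -1.0]]
contact_force: [0.7, -0.2, 0.4]
finger_gap: 0.0855
gripper_force: 0.0
```

Request:
carry_out:
  increments:
    - [[0.19,0.02,0,-0.06,1],[0.38,0.03,0,-0.12,1],[0.56,0.05,0,-0.19,1],[0.75,0.06,0,-0.25,1],[0.94,0.08,0,-0.31,1]]

```text
time: 3.72
eef_pos: [0.4377, 0.0611, 0.2395]
tool_rot: [[0.169, 0.986, 0.0], [0.986, -0.169, 0.0], [0.0, 0.0, -1.0]]
contact_force: [1.1, -0.2, 0.5]
finger_gap: 0.0855
gripper_force: 0.0
```

Request:
carry_out:
  increments:
    - [[0.18,0.04,0,-0.06,1],[0.37,0.09,0,-0.12,1],[0.55,0.13,0,-0.19,1],[0.74,0.18,0,-0.25,1],[0.92,0.22,0,-0.31,1]]

```text
time: 4.13
eef_pos: [0.4752, 0.1481, 0.2393]
tool_rot: [[0.014, 1.0, 0.0], [1.0, -0.014, 0.0], [0.0, 0.0, -1.0]]
contact_force: [0.0, -0.0, 0.2]
finger_gap: 0.0851
gripper_force: 0.0
```

Request:
carry_out:
  increments:
    - [[0.17,0.07,0,-0.06,1],[0.35,0.14,0,-0.13,1],[0.52,0.22,0,-0.19,0.8],[0.7,0.29,0,-0.26,0.6],[0.87,0.36,0,-0.32,0.6]]

```text
time: 4.55
eef_pos: [0.5125, 0.2345, 0.2393]
tool_rot: [[-0.145, 0.989, 0.0], [0.989, 0.145, 0.0], [0.0, 0.0, -1.0]]
contact_force: [-0.0, 0.1, -0.2]
finger_gap: 0.0523
gripper_force: 0.0
```

Request:
carry_out:
  increments:
    - [[0.16,0.1,0,-0.06,0.6],[0.32,0.2,0,-0.12,0.6],[0.48,0.29,0,-0.19,0.6],[0.64,0.39,0,-0.25,0.6],[0.8,0.49,0,-0.31,0.6]]

```text
time: 4.97
eef_pos: [0.5495, 0.3206, 0.2393]
tool_rot: [[-0.296, 0.955, -0.0], [0.955, 0.296, 0.0], [0.0, -0.0, -1.0]]
contact_force: [0.3, -0.0, 0.1]
finger_gap: 0.0513
gripper_force: 0.0
```

Request:
carry_out:
  increments:
    - [[0,0,0.1,0,0.6],[0,0,0.25,0,0.6],[0,0,0.4,0,0.6],[0,0,0.5,0,0.6],[0,0,0.5,0,0.6]]

```text
time: 5.38
eef_pos: [0.5484, 0.3191, 0.1869]
tool_rot: [[-0.294, 0.956, -0.003], [0.956, 0.294, -0.001], [-0.0, -0.003, -1.0]]
contact_force: [0.6, 0.2, -0.1]
finger_gap: 0.0514
gripper_force: 0.0
```

Request:
carry_out:
  increments:
    - [[0,0,0.15,0,0.6],[0,0,0.3,0,0.6],[0,0,0.45,0,0.6],[0,0,0.6,0,0.6],[0,0,0.65,0,0.6]]

```text
time: 5.8
eef_pos: [0.5488, 0.3192, 0.123]
tool_rot: [[-0.294, 0.956, -0.002], [0.956, 0.294, -0.001], [-0.0, -0.002, -1.0]]
contact_force: [0.4, 0.1, -0.5]
finger_gap: 0.0511
gripper_force: 0.0
```

Request:
carry_out:
  increments:
    - [[0,0,0,0,0.6],[0,0,0,0,0.6],[0,0,0,0,0.6],[0,0,0,0,0.6],[0,0,0,0,0.6]]

```text
time: 6.22
eef_pos: [0.5495, 0.3198, 0.1252]
tool_rot: [[-0.295, 0.956, 0.001], [0.956, 0.295, 0.001], [0.0, 0.001, -1.0]]
contact_force: [-0.2, 0.4, -0.7]
finger_gap: 0.051
gripper_force: 0.0
```

Run:
```python
from h import *; from plan import now
now(); d=optics.capture('side'); t=optics.capture('top')
a=cv2.resize(d['pixels'][190:340,200:380],(480,400),interpolation=cv2.INTER_CUBIC); b=cv2.resize(t['pixels'][190:300,130:270],(310,400))
cv2.imwrite('pics/g1.png',np.hstack([a,b])[:,:,::-1])
```

```text
t 6.22 [0.5495 0.3198 0.1252] yaw 1.87 F [-0.2  0.4 -0.7] gap 0.051 grip 0.0 q [0.41 0.33 1.44 0.   1.36 0.11]
```

View pics/g1.png

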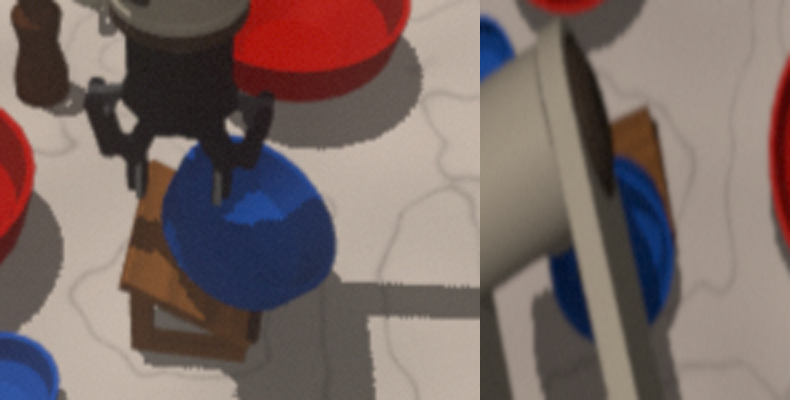

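The crop shows the inner finger at (218,185) inside the bowl and the outer one at (140,180) outside its upper rim, with the wall between them. I'll close on it.

Request:
carry_out:
  increments:
    - [[0,0,0,0,0.4],[0,0,0,0,0.25],[0,0,0,0,0.15],[0,0,0,0,0],[0,0,0,0,0]]
  squeeze: 30

```text
time: 6.73
eef_pos: [0.5502, 0.32, 0.1247]
tool_rot: [[-0.294, 0.956, 0.002], [0.956, 0.294, 0.001], [0.0, 0.003, -1.0]]
contact_force: [6.2, 2.5, -2.0]
finger_gap: 0.0151
gripper_force: 28.4
```

Request:
carry_out:
  increments:
    - [[0,0,0,0,0],[0,0,0,0,0],[0,0,0,0,0],[0,0,0,0,0],[0,0,0,0,0]]

```text
time: 7.15
eef_pos: [0.5502, 0.32, 0.1247]
tool_rot: [[-0.294, 0.956, 0.002], [0.956, 0.294, 0.001], [0.0, 0.003, -1.0]]
contact_force: [6.7, 2.9, -1.7]
finger_gap: 0.0148
gripper_force: 28.4
```

```bash
python3 -c "
from plan import *
now()"
```

```text
t 7.15 [0.5502 0.32   0.1247] yaw 1.87 F [ 6.7  2.9 -1.7] gap 0.0148 grip 28.4 q [0.41 0.33 1.44 0.   1.36 0.11]
```

Request:
carry_out:
  increments:
    - [[0,0,-0.05,0,0],[0,0,-0.1,0,0],[0,0,-0.15,0,0],[0,0,-0.2,0,0],[0,0,-0.25,0,0]]

```text
time: 7.57
eef_pos: [0.5492, 0.3196, 0.1498]
tool_rot: [[-0.295, 0.956, -0.0], [0.956, 0.295, 0.0], [0.0, -0.0, -1.0]]
contact_force: [0.6, 0.5, -2.3]
finger_gap: 0.0068
gripper_force: 34.7
```

Request:
carry_out:
  increments:
    - [[0,0,-0.1,0,0],[0,0,-0.2,0,0],[0,0,-0.3,0,0],[0,0,-0.4,0,0],[0,0,-0.5,0,0]]

```text
time: 7.98
eef_pos: [0.5493, 0.3197, 0.2007]
tool_rot: [[-0.295, 0.956, 0.0], [0.956, 0.295, 0.0], [0.0, 0.001, -1.0]]
contact_force: [0.6, 0.5, -2.3]
finger_gap: 0.0071
gripper_force: 34.7
```

```bash
cat > held.py <<'E'
import sys
from h import *; from plan import now
p=now(); d=optics.capture('side'); t=optics.capture('top')
k=sys.argv[1]; name=sys.argv[2]; yawb=p[3]-np.pi/2 if len(sys.argv)<4 else float(sys.argv[3])
r,h={'M':(.068,.065),'S':(.034,.046)}[k]
# held at +x rim: find tilt (lean to -x), depth of grasp below rim; blue mask largest comp
hsv=cv2.cvtColor(d['pixels'],cv2.COLOR_RGB2HSV).astype(int);H,S,V=hsv[...,0],hsv[...,1],hsv[...,2]
m=(((H>100)&(H<130)) if k=='M' else ((H>20)&(H<36)))&(S>110)&(V>22)
g=np.array(p[:3])+[0,0,.011]
def P(x):
    R=Rz(yawb)@Ry(-x[0]); off=R@[r,0,h]; return cloud(k)@R.T+(g+[0,0,x[1]]+Rz(yawb)@[x[2],0,0]-off)
m=m.astype(np.uint8)
c0=proj(d,P([.2,.008,0])).mean(0).astype(int); n,l,st,ce=cv2.connectedComponentsWithStats(m)
i=min([i for i in range(1,n) if st[i,4]>80],key=lambda i:np.linalg.norm(ce[i]-c0)); m=(l==i).astype(np.uint8)
cn,_=cv2.findContours(m,cv2.RETR_EXTERNAL,cv2.CHAIN_APPROX_NONE); M=np.zeros_like(m); cv2.fillPoly(M,[cv2.convexHull(np.vstack(cn))],1)
M=cv2.resize(M,None,fx=4,fy=4,interpolation=cv2.INTER_NEAREST)
def cost(x):
    a=sil(d,P(x)); return 1-(a&M).sum()/(a|M).sum()+ (x[2]/.02)**2*.02
b=min((minimize(cost,x0,method='Nelder-Mead',options=dict(initial_simplex=np.array([x0]*4)+np.vstack([np.zeros(3),np.diag([.1,.005,.003])]))) for x0 in ([0.,.008,0],[.3,.008,0])),key=lambda r:r.fun)
print('tilt deg',np.degrees(b.x[0]),'rim above grasp, inplane off',b.x[1:],'cost',b.fun)
o=d['pixels'].copy(); hu=cv2.convexHull(proj(d,P(b.x)).astype(np.float32)); cv2.polylines(o,[np.round(hu*16).astype(np.int32)],True,(0,255,0),1,cv2.LINE_AA,4)
cx,cy=np.clip(c0,[100,80],[460,340]); cv2.imwrite(f'pics/{name}.png',cv2.resize(o[cy-80:cy+80,cx-100:cx+100],(750,600),interpolation=cv2.INTER_CUBIC)[:,:,::-1])
E
python3 held.py M held1
```

```text
t 7.98 [0.5493 0.3197 0.2007] yaw 1.87 F [ 0.6  0.5 -2.3] gap 0.0071 grip 34.7 q [0.41 0.29 1.35 0.   1.5  0.11]
tilt deg 14.365635245211626 rim above grasp, inplane off [ 0.01153476 -0.00139457] cost 0.08787871930267983
```

View pics/held1.png

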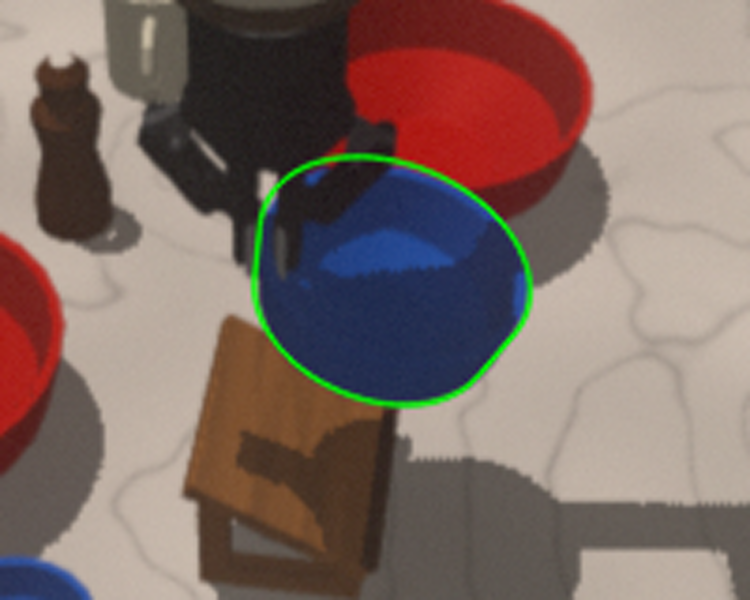

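The crop shows the bowl held cleanly by its upper wall, clear of the stand, leaning only about 10–14 deg, with the fitted outline matching at (390,280). I'll carry it to the large bowl.

```bash
python3 -c "
from plan import *
plan(now(),[(.616,.029,.2,1.87),(.616,.029,.1,1.87)],maxd=.08)"
```

```text
t 8.08 [0.5498 0.3199 0.2017] yaw 1.87 F [-0.  -0.3 -2.2] gap 0.0075 grip 34.7 q [0.41 0.29 1.34 0.   1.5  0.11]
[-0.74, -0.06, 0.0] -0.0 -> [0.566, 0.247, 0.202] 1.87
[-0.74, -0.05, 0.01] -0.0 -> [0.583, 0.175, 0.201] 1.87
[-0.75, -0.06, 0.0] -0.0 -> [0.599, 0.102, 0.201] 1.87
[-0.74, -0.05, 0.01] -0.0 -> [0.616, 0.03, 0.2] 1.87
--
[-0.0, -0.0, 0.5] -0.0 -> [0.616, 0.03, 0.15] 1.87
[-0.0, -0.0, 0.5] -0.0 -> [0.616, 0.03, 0.1] 1.87
--
```

Request:
carry_out:
  increments:
    - [[-0.08,-0.01,0,0,0],[-0.22,-0.02,0,0,0],[-0.4,-0.03,0,0,0],[-0.57,-0.05,0,0,0],[-0.74,-0.06,0,0,0]]

```text
time: 8.5
eef_pos: [0.5653, 0.2451, 0.1986]
tool_rot: [[-0.294, 0.956, -0.001], [0.956, 0.294, -0.001], [-0.0, -0.001, -1.0]]
contact_force: [-0.3, 0.8, -1.9]
finger_gap: 0.0073
gripper_force: 34.6
```

Request:
carry_out:
  increments:
    - [[-0.15,-0.01,0,0,0],[-0.3,-0.02,0,0,0],[-0.44,-0.03,0,0,0],[-0.59,-0.04,0,0,0],[-0.74,-0.05,0,0,0]]

```text
time: 8.92
eef_pos: [0.5826, 0.1736, 0.1992]
tool_rot: [[-0.295, 0.956, -0.0], [0.956, 0.295, 0.0], [0.0, -0.0, -1.0]]
contact_force: [0.9, 0.0, -2.1]
finger_gap: 0.0071
gripper_force: 34.7
```

Request:
carry_out:
  increments:
    - [[-0.15,-0.01,0,0,0],[-0.3,-0.02,0,0,0],[-0.45,-0.03,0,0,0],[-0.6,-0.05,0,0,0],[-0.75,-0.06,0,0,0]]

```text
time: 9.33
eef_pos: [0.5989, 0.1, 0.1993]
tool_rot: [[-0.295, 0.956, -0.0], [0.956, 0.295, 0.0], [0.0, -0.0, -1.0]]
contact_force: [-0.9, -0.9, -1.8]
finger_gap: 0.0069
gripper_force: 34.6
```

Request:
carry_out:
  increments:
    - [[-0.18,-0.01,0,0,0],[-0.35,-0.02,0,0,0],[-0.52,-0.03,0,0,0],[-0.66,-0.05,0,0,0],[-0.74,-0.05,0,0,0]]

```text
time: 9.75
eef_pos: [0.6159, 0.0273, 0.1992]
tool_rot: [[-0.294, 0.956, -0.0], [0.956, 0.294, -0.0], [-0.0, -0.0, -1.0]]
contact_force: [-0.1, 0.4, -2.5]
finger_gap: 0.0069
gripper_force: 34.7
```

Request:
carry_out:
  increments:
    - [[0,0,0.1,0,0],[0,0,0.25,0,0],[0,0,0.4,0,0],[0,0,0.55,0,0],[0,0,0.65,0,0]]

```text
time: 10.17
eef_pos: [0.615, 0.0301, 0.1321]
tool_rot: [[-0.295, 0.955, -0.002], [0.955, 0.295, 0.001], [0.001, -0.002, -1.0]]
contact_force: [-0.5, 0.0, -2.2]
finger_gap: 0.0069
gripper_force: 34.7
```

Request:
carry_out:
  increments:
    - [[0,0,0.1,0,0],[0,0,0.2,0,0],[0,0,0.28,0,0],[0,0,0.35,0,0],[0,0,0.4,0,0]]

```text
time: 10.58
eef_pos: [0.6157, 0.0294, 0.0936]
tool_rot: [[-0.295, 0.956, -0.0], [0.956, 0.295, 0.0], [0.0, -0.0, -1.0]]
contact_force: [-0.3, -0.1, -2.2]
finger_gap: 0.0071
gripper_force: 34.6
```

```bash
python3 held.py M held2
```

```text
t 10.58 [0.6157 0.0294 0.0936] yaw 1.87 F [-0.3 -0.1 -2.2] gap 0.0071 grip 34.6 q [-0.08  0.32  1.53  0.    1.29 -0.38]
tilt deg 13.97818493564896 rim above grasp, inplane off [ 0.01113745 -0.00155533] cost 0.08087028844492414
```

View pics/held2.png

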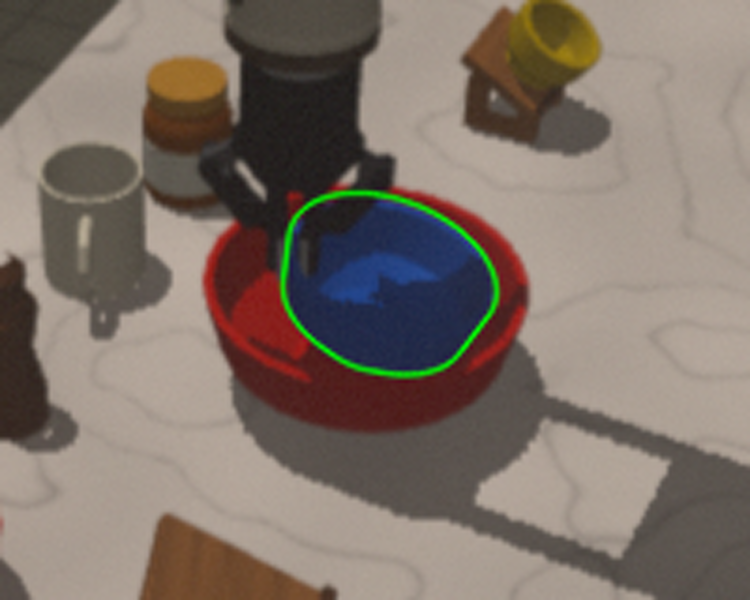

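The crop shows the blue bowl leaning inside the red bowl, its low side towards the robot near (440,370). The gap at the gripper side is fine and the bowl hasn't touched yet. I'll lower it gently with a light grip.

Request:
carry_out:
  increments:
    - [[0,0,0.03,0,0],[0,0,0.06,0,0],[0,0,0.09,0,0],[0,0,0.12,0,0],[0,0,0.12,0,0]]
  squeeze: 20

```text
time: 11.1
eef_pos: [0.6155, 0.0294, 0.0817]
tool_rot: [[-0.295, 0.956, -0.001], [0.956, 0.295, 0.0], [0.0, -0.001, -1.0]]
contact_force: [-0.3, 0.0, -2.6]
finger_gap: 0.0071
gripper_force: 34.6
```

Request:
carry_out:
  increments:
    - [[0,0,0.02,0,0],[0,0,0.04,0,0],[0,0,0.06,0,0],[0,0,0.06,0,0],[0,0,0.06,0,0]]

```text
time: 11.52
eef_pos: [0.6167, 0.0294, 0.0775]
tool_rot: [[-0.295, 0.956, 0.003], [0.956, 0.295, 0.0], [-0.001, 0.003, -1.0]]
contact_force: [2.7, 0.7, 9.1]
finger_gap: 0.0071
gripper_force: 38.5
```

Request:
carry_out:
  increments:
    - [[0,0.01,0.01,0,0.02],[0,0.02,0.02,0,0.02],[0,0.03,0.03,0,0.02],[0,0.03,0.04,0,0.02],[0,0.03,0.04,0,0.02]]
  squeeze: 20

```text
time: 11.93
eef_pos: [0.6194, 0.0302, 0.0738]
tool_rot: [[-0.295, 0.956, 0.002], [0.956, 0.295, -0.0], [-0.001, 0.002, -1.0]]
contact_force: [0.4, 1.3, 14.4]
finger_gap: 0.007
gripper_force: 61.2
```

Request:
carry_out:
  increments:
    - [[0,0.01,0.01,0,0.02],[0,0.02,0.02,0,0.02],[0,0.03,0.03,0,0.02],[0,0.03,0.04,0,0.02],[0,0.03,0.04,0,0.02]]
  squeeze: 20

```text
time: 12.35
eef_pos: [0.622, 0.031, 0.07]
tool_rot: [[-0.295, 0.956, 0.002], [0.956, 0.295, -0.0], [-0.001, 0.001, -1.0]]
contact_force: [-1.7, 0.3, 20.5]
finger_gap: 0.0072
gripper_force: 86.2
```

```bash
python3 held.py M held3
```

```text
t 12.35 [0.622 0.031 0.07 ] yaw 1.87 F [-1.7  0.3 20.5] gap 0.0072 grip 86.2 q [-0.07  0.35  1.54 -0.    1.25 -0.37]
tilt deg 10.031428237067047 rim above grasp, inplane off [ 1.41003335e-02 -2.41726934e-05] cost 0.12398591986851258
```

The tilt is down to about 10 deg, but the jaws hold stiffly: the grip is up to 86 N. I'll ease the jaws open slightly so the wall can turn between the pads.

Request:
carry_out:
  increments:
    - [[0,0,0,0,0.07],[0,0,0,0,0.08],[0,0,0,0,0.08],[0,0,0,0,0.08],[0,0,0,0,0.08]]
  squeeze: 20

```text
time: 12.87
eef_pos: [0.6219, 0.0309, 0.0701]
tool_rot: [[-0.295, 0.956, 0.002], [0.956, 0.295, -0.0], [-0.001, 0.001, -1.0]]
contact_force: [-2.7, 1.0, 19.3]
finger_gap: 0.0074
gripper_force: 84.0
```

Request:
carry_out:
  increments:
    - [[0,0,0,0,0.085],[0,0,0,0,0.09],[0,0,0,0,0.09],[0,0,0,0,0.095],[0,0,0,0,0.095]]

```text
time: 13.28
eef_pos: [0.622, 0.031, 0.0697]
tool_rot: [[-0.295, 0.956, 0.002], [0.956, 0.295, -0.0], [-0.001, 0.002, -1.0]]
contact_force: [0.0, 0.5, 13.7]
finger_gap: 0.0086
gripper_force: 48.3
```

The easing works, so I'll carry on down, opening a little as I go.

Request:
carry_out:
  increments:
    - [[0,0.01,0.01,0,0.1],[0,0.02,0.02,0,0.1],[0,0.02,0.03,0,0.105],[0,0.03,0.04,0,0.105],[0,0.03,0.04,0,0.105]]

```text
time: 13.7
eef_pos: [0.6246, 0.0319, 0.0653]
tool_rot: [[-0.295, 0.956, 0.001], [0.956, 0.295, -0.0], [-0.001, 0.0, -1.0]]
contact_force: [-2.1, -1.5, 14.0]
finger_gap: 0.0095
gripper_force: 50.6
```

Request:
carry_out:
  increments:
    - [[0,0.01,0.01,0,0.11],[0,0.02,0.02,0,0.11],[0,0.02,0.03,0,0.115],[0,0.03,0.04,0,0.115],[0,0.03,0.04,0,0.115]]

```text
time: 14.12
eef_pos: [0.6269, 0.0326, 0.0618]
tool_rot: [[-0.295, 0.956, -0.001], [0.956, 0.295, -0.001], [-0.001, -0.001, -1.0]]
contact_force: [-12.9, -1.9, 23.1]
finger_gap: 0.0096
gripper_force: 50.8
```

```bash
python3 held.py M held4
```

```text
t 14.12 [0.6269 0.0326 0.0618] yaw 1.87 F [-12.9  -1.9  23.1] gap 0.0096 grip 50.8 q [-0.07  0.37  1.53 -0.    1.24 -0.37]
tilt deg 1.100522045818521 rim above grasp, inplane off [0.00772687 0.00237332] cost 0.13511243417559968
```

Request:
carry_out:
  increments:
    - [[0,-0.01,-0.01,0,0.115],[0,-0.02,-0.02,0,0.115],[0,-0.02,-0.02,0,0.115],[0,-0.02,-0.02,0,0.12],[0,-0.02,-0.02,0,0.12]]

```text
time: 14.63
eef_pos: [0.6258, 0.0322, 0.0633]
tool_rot: [[-0.295, 0.956, 0.001], [0.956, 0.295, -0.0], [-0.001, 0.001, -1.0]]
contact_force: [1.1, 0.3, 9.1]
finger_gap: 0.0102
gripper_force: 30.3
```

```bash
python3 held.py M held5
```

```text
t 14.63 [0.6258 0.0322 0.0633] yaw 1.87 F [1.1 0.3 9.1] gap 0.0102 grip 30.3 q [-0.07  0.37  1.53 -0.    1.24 -0.37]
tilt deg 3.1387855389240826 rim above grasp, inplane off [0.00856595 0.00119251] cost 0.1372829268826304
```

View pics/held5.png

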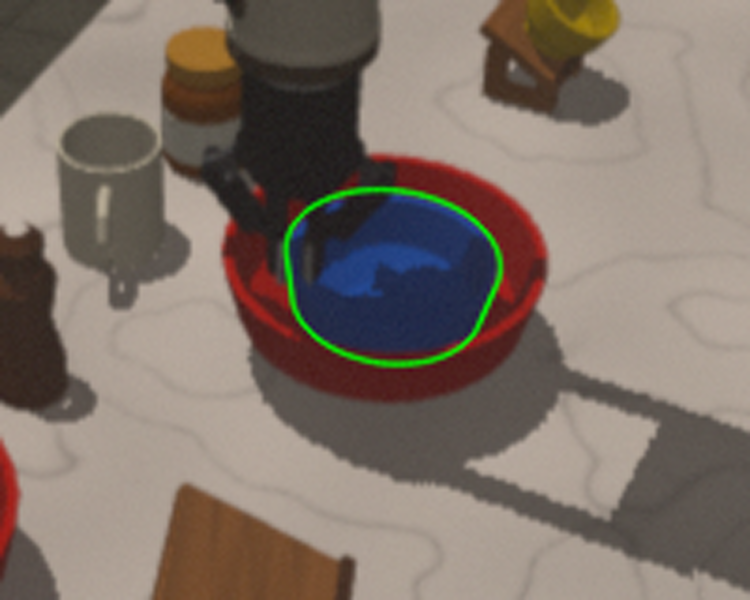

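The crop shows the blue bowl almost level in the red one, its outline centred near (395,275). I'll press it flat once more, without the sideways push, while easing the jaws open.

Request:
carry_out:
  increments:
    - [[0,0,0.01,0,0.12],[0,0,0.02,0,0.125],[0,0,0.02,0,0.13],[0,0,0.02,0,0.135],[0,0,0.02,0,0.14]]

```text
time: 15.15
eef_pos: [0.6263, 0.0324, 0.0617]
tool_rot: [[-0.295, 0.956, 0.003], [0.956, 0.295, 0.0], [-0.001, 0.003, -1.0]]
contact_force: [2.8, 0.3, 9.6]
finger_gap: 0.0117
gripper_force: 6.3
```

Request:
carry_out:
  increments:
    - [[0,0,0,0,0.15],[0,0,0,0,0.17],[0,0,0,0,0.19],[0,0,0,0,0.21],[0,0,0,0,0.21]]

```text
time: 15.57
eef_pos: [0.6251, 0.0323, 0.0601]
tool_rot: [[-0.295, 0.956, -0.0], [0.956, 0.295, 0.0], [0.0, -0.0, -1.0]]
contact_force: [0.5, -0.1, 0.6]
finger_gap: 0.0179
gripper_force: 0.0
```

Request:
carry_out:
  increments:
    - [[0,0,-0.06,0,0.21],[0,0,-0.15,0,0.21],[0,0,-0.3,0,0.21],[0,0,-0.45,0,0.21],[0,0,-0.6,0,0.21]]

```text
time: 15.98
eef_pos: [0.6253, 0.0323, 0.1219]
tool_rot: [[-0.295, 0.956, 0.0], [0.956, 0.295, 0.0], [-0.0, 0.0, -1.0]]
contact_force: [-0.5, -0.2, 0.8]
finger_gap: 0.0179
gripper_force: 0.0
```

Request:
carry_out:
  increments:
    - [[0,0,-0.2,0,0.4],[0,0,-0.4,0,0.6],[0,0,-0.6,0,0.6],[0,0,-0.8,0,0.6],[0,0,-1,0,0.6]]

```text
time: 16.4
eef_pos: [0.6251, 0.0323, 0.2225]
tool_rot: [[-0.295, 0.956, 0.001], [0.956, 0.295, 0.0], [-0.0, 0.001, -1.0]]
contact_force: [-0.3, 0.1, 0.2]
finger_gap: 0.0511
gripper_force: 0.0
```

```bash
python3 -c "
from plan import *
# small: mouth centre, yaw -0.03
import numpy as np
c=np.array([.5366,-.3458]);yw=-.03;u=np.array([np.cos(yw),np.sin(yw)]);g=c+u*(.0294+.0025)
print(g)
plan(now(),[(*g,.2,yw+np.pi/2),(*g,.14,yw+np.pi/2)],maxd=.095)"
```

```text
[ 0.56848565 -0.34675686]
t 16.4 [0.6251 0.0323 0.2225] yaw 1.87 F [-0.3  0.1  0.2] gap 0.0511 grip 0.0 q [-0.07  0.26  1.34  0.    1.54 -0.37]
[-0.69, -0.33, 0.04] 0.13 -> [0.614, -0.043, 0.218] 1.805
[-0.71, -0.29, 0.05] 0.13 -> [0.602, -0.119, 0.213] 1.74
[-0.73, -0.24, 0.04] 0.13 -> [0.591, -0.195, 0.209] 1.675
[-0.74, -0.19, 0.05] 0.13 -> [0.58, -0.271, 0.204] 1.61
[-0.76, -0.14, 0.04] 0.14 -> [0.569, -0.347, 0.2] 1.54
--
[0.0, -0.0, 0.6] -0.0 -> [0.569, -0.347, 0.14] 1.54
--
```

Request:
carry_out:
  increments:
    - [[-0.08,-0.04,0,0.02,0.5],[-0.22,-0.1,0.01,0.04,0.4],[-0.37,-0.18,0.02,0.07,0.4],[-0.53,-0.25,0.03,0.1,0.4],[-0.69,-0.33,0.04,0.13,0.4]]

```text
time: 16.82
eef_pos: [0.6134, -0.0449, 0.2155]
tool_rot: [[-0.231, 0.973, -0.001], [0.973, 0.231, 0.0], [0.0, -0.001, -1.0]]
contact_force: [-0.2, -1.0, -0.2]
finger_gap: 0.0346
gripper_force: 0.0
```

Request:
carry_out:
  increments:
    - [[-0.14,-0.06,0.01,0.03,0.4],[-0.28,-0.12,0.02,0.05,0.4],[-0.43,-0.17,0.03,0.08,0.4],[-0.57,-0.23,0.04,0.1,0.4],[-0.71,-0.29,0.05,0.13,0.4]]

```text
time: 17.23
eef_pos: [0.6019, -0.1206, 0.211]
tool_rot: [[-0.167, 0.986, -0.0], [0.986, 0.167, 0.0], [0.0, -0.0, -1.0]]
contact_force: [0.4, -0.0, -0.8]
finger_gap: 0.034
gripper_force: 0.0
```

Request:
carry_out:
  increments:
    - [[-0.15,-0.05,0.01,0.03,0.4],[-0.29,-0.1,0.02,0.05,0.4],[-0.44,-0.14,0.02,0.08,0.4],[-0.58,-0.19,0.03,0.1,0.4],[-0.73,-0.24,0.04,0.13,0.4]]

```text
time: 17.65
eef_pos: [0.5907, -0.1966, 0.2072]
tool_rot: [[-0.103, 0.995, 0.0], [0.995, 0.103, 0.0], [0.0, 0.0, -1.0]]
contact_force: [-0.1, -0.4, -0.0]
finger_gap: 0.034
gripper_force: 0.0
```

Request:
carry_out:
  increments:
    - [[-0.15,-0.04,0.01,0.03,0.4],[-0.3,-0.08,0.02,0.05,0.4],[-0.44,-0.11,0.03,0.08,0.4],[-0.59,-0.15,0.04,0.1,0.4],[-0.74,-0.19,0.05,0.13,0.4]]

```text
time: 18.07
eef_pos: [0.5795, -0.2722, 0.2021]
tool_rot: [[-0.038, 0.999, -0.0], [0.999, 0.038, 0.0], [0.0, -0.0, -1.0]]
contact_force: [0.4, -0.2, 0.3]
finger_gap: 0.0341
gripper_force: 0.0
```

Request:
carry_out:
  increments:
    - [[-0.18,-0.03,0.01,0.03,0.4],[-0.36,-0.07,0.02,0.07,0.4],[-0.54,-0.1,0.03,0.1,0.4],[-0.68,-0.13,0.04,0.13,0.4],[-0.76,-0.14,0.04,0.14,0.4]]

```text
time: 18.48
eef_pos: [0.5681, -0.3493, 0.1978]
tool_rot: [[0.033, 0.999, -0.001], [0.999, -0.033, 0.0], [0.0, -0.001, -1.0]]
contact_force: [1.1, 0.1, -0.9]
finger_gap: 0.0341
gripper_force: 0.0
```

```bash
cat > nest.py <<'E'
from h import *; from plan import now
import sys
p=now(); ds=[optics.capture('top'),optics.capture('side')]
def big(d,k,at):
    hsv=cv2.cvtColor(d['pixels'],cv2.COLOR_RGB2HSV).astype(int);H,S,V=hsv[...,0],hsv[...,1],hsv[...,2]
    m=({'M':(H>100)&(H<130),'S':(H>20)&(H<36),'L':(H<6)|(H>172)}[k]&(S>110)&(V>22)).astype(np.uint8)
    n,l,st,ce=cv2.connectedComponentsWithStats(m); i=min([i for i in range(1,n) if st[i,4]>100],key=lambda i:np.linalg.norm(ce[i]-at))
    c,_=cv2.findContours((l==i).astype(np.uint8),cv2.RETR_EXTERNAL,cv2.CHAIN_APPROX_NONE); o=np.zeros_like(m); h=cv2.convexHull(np.vstack(c)); cv2.fillPoly(o,[h],1); return o
L=np.array([.5683,.014])
for k,z in (('L',0),('M',.014),('S',.028))[:int(sys.argv[1])]:
    # rim circle only matters from above (top) : fit top-view hull; xy and tilt free
    r,h=PROF[k][0]; r/=1000;h/=1000
    ms=[big(ds[0],k,proj(ds[0],np.array([[*L,.07]]))[0])]
    c=np.c_[r*np.cos(th),r*np.sin(th),0*th+h]
    M=cv2.resize(ms[0],None,fx=4,fy=4,interpolation=cv2.INTER_NEAREST)
    def cost(x):
        a=sil(ds[0],c+[x[0],x[1],z]); return 1-(a&M).sum()/(a|M).sum()
    x0=L.copy(); b=minimize(cost,x0,method='Nelder-Mead',options=dict(initial_simplex=[x0,x0+[.01,0],x0+[0,.01]]))
    print(k,b.x,b.fun); L=b.x
u=np.hstack([cv2.resize(ds[0]['pixels'][180:285,250:355],(400,400),interpolation=cv2.INTER_CUBIC),cv2.resize(ds[1]['pixels'][150:240,260:360],(400,400),interpolation=cv2.INTER_CUBIC)])
cv2.imwrite(f'pics/{sys.argv[2]}.png',u[:,:,::-1])
E
python3 nest.py 2 nest1
```

```text
t 18.48 [ 0.5681 -0.3493  0.1978] yaw 1.537 F [ 1.1  0.1 -0.9] gap 0.0341 grip 0.0 q [-0.67  0.36  1.26 -0.    1.52 -0.63]
L [0.56866952 0.01374819] 0.016048885307547667
M [0.56459665 0.01273153] 0.03036607848301287
```

View pics/nest1.png

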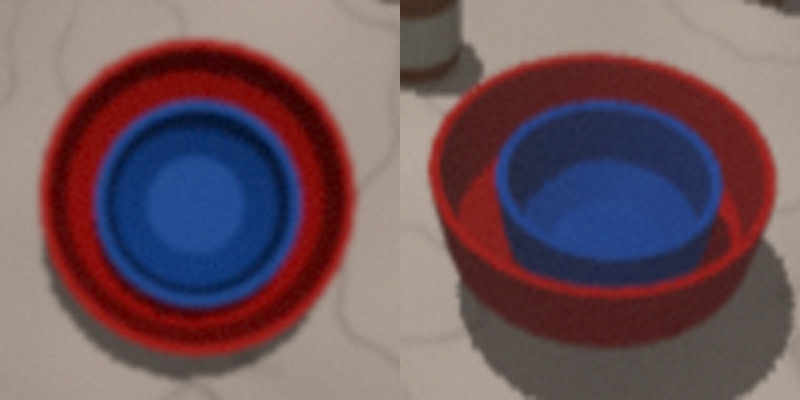

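The picture shows the blue bowl level and nearly concentric in the red one: blue rim centre (197,203), red (197,197). The offset is 4 mm, within the 9 mm play, and the large bowl hasn't moved. Next is the small bowl's upper rim.

Request:
carry_out:
  increments:
    - [[0,0,0.12,0,0.4],[0,0,0.28,0,0.4],[0,0,0.44,0,0.4],[0,0,0.56,0,0.4],[0,0,0.64,0,0.4]]

```text
time: 19.0
eef_pos: [0.5685, -0.346, 0.1323]
tool_rot: [[0.03, 1.0, -0.001], [1.0, -0.03, 0.001], [0.001, -0.001, -1.0]]
contact_force: [0.3, 0.4, -0.7]
finger_gap: 0.0341
gripper_force: 0.0
```

Request:
carry_out:
  increments:
    - [[0,0,0.1,0,0.4],[0,0,0.2,0,0.4],[0,0,0.3,0,0.4],[0,0,0.4,0,0.4],[0,0,0.49,0,0.4]]

```text
time: 19.42
eef_pos: [0.5687, -0.3472, 0.0843]
tool_rot: [[0.031, 1.0, -0.0], [1.0, -0.031, 0.0], [0.0, -0.0, -1.0]]
contact_force: [0.5, 0.3, 0.6]
finger_gap: 0.0342
gripper_force: 0.0
```

Request:
carry_out:
  increments:
    - [[0,0,0,0,0.3],[0,0,0,0,0.25],[0,0,0,0,0.2],[0,0,0,0,0.15],[0,0,0,0,0.1]]
  squeeze: 20

```text
time: 19.83
eef_pos: [0.5693, -0.3474, 0.0861]
tool_rot: [[0.031, 1.0, 0.002], [1.0, -0.031, -0.001], [-0.001, 0.002, -1.0]]
contact_force: [5.9, -0.7, 1.2]
finger_gap: 0.0171
gripper_force: 19.2
```

Request:
carry_out:
  increments:
    - [[0,0,-0.02,0,0],[0,0,-0.07,0,0],[0,0,-0.13,0,0],[0,0,-0.2,0,0],[0,0,-0.27,0,0]]
  squeeze: 20

```text
time: 20.25
eef_pos: [0.5686, -0.3473, 0.1132]
tool_rot: [[0.031, 1.0, -0.0], [1.0, -0.031, -0.0], [-0.0, -0.0, -1.0]]
contact_force: [-0.1, 0.1, 0.5]
finger_gap: 0.0093
gripper_force: 23.1
```

Request:
carry_out:
  increments:
    - [[0,0,-0.15,0,0],[0,0,-0.3,0,0],[0,0,-0.45,0,0],[0,0,-0.6,0,0],[0,0,-0.75,0,0]]

```text
time: 20.67
eef_pos: [0.5685, -0.3472, 0.1888]
tool_rot: [[0.031, 1.0, 0.0], [1.0, -0.031, -0.0], [-0.0, 0.0, -1.0]]
contact_force: [-0.5, 0.4, -1.2]
finger_gap: 0.0085
gripper_force: 23.1
```

```bash
python3 held.py S held6
```

```text
t 20.67 [ 0.5685 -0.3472  0.1888] yaw 1.54 F [-0.5  0.4 -1.2] gap 0.0085 grip 23.1 q [-0.66  0.36  1.28 -0.    1.5  -0.63]
tilt deg -5.942192354868256 rim above grasp, inplane off [-0.00441902  0.00339605] cost 0.10670900538362336
```

```bash
cat > held2.py <<'E'
# held-bowl tilt from the side view, with gripper-dark pixels ignored
import sys
from h import *; from plan import now
p=now(); d=optics.capture('side'); k='S'; r,h=.034,.046; yb=p[3]-np.pi/2
hsv=cv2.cvtColor(d['pixels'],cv2.COLOR_RGB2HSV).astype(int);H,S,V=hsv[...,0],hsv[...,1],hsv[...,2]
m=((H>18)&(H<38)&(S>110)&(V>22)).astype(np.uint8); g=np.array(p[:3])+[0,0,.011]
def P(x):
    R=Rz(yb)@Ry(-x[0]); return cloud(k)@R.T+(g+[0,0,x[1]]+Rz(yb)@[x[2],0,0]-R@[r,0,h])
c0=proj(d,P([.1,.006,0])).mean(0); n,l,st,ce=cv2.connectedComponentsWithStats(m)
i=max([i for i in range(1,n) if np.linalg.norm(ce[i]-c0)<40],key=lambda i:st[i,4]); m=(l==i).astype(np.uint8)
dark=((S<90)&(V<75)).astype(np.uint8); print('area',m.sum(),'bbox',st[i,:4],'pred c',c0)
up=lambda a:cv2.resize(a,None,fx=4,fy=4,interpolation=cv2.INTER_NEAREST)
M=up(cv2.morphologyEx(m,cv2.MORPH_CLOSE,np.ones((5,5)))); D=up(dark)&(1-M)
def cost(x):
    a=sil(d,P(x))&(1-D); return 1-(a&M).sum()/(a|M).sum()
for t in (-15,-10,-5,0,5,10,15,20,25,30):
    b=minimize(lambda y:cost([np.radians(t),*y])+(y[1]/.02)**2*.02,[.004,0],method='Nelder-Mead',options=dict(initial_simplex=[[.004,0],[.009,0],[.004,.003]]))
    print(t,np.round(b.x*1000,1),round(b.fun,4))
E
python3 held2.py
```

```text
t 20.77 [ 0.5693 -0.3478  0.1906] yaw 1.54 F [ 0.5  0.2 -0.5] gap 0.0086 grip 23.1 q [-0.66  0.36  1.28 -0.    1.5  -0.63]
area 431 bbox [355  80  26  24] pred c [366.22097228  90.9611555 ]
-15 [-10.2   5.2] 0.137
-10 [-7.8  4.3] 0.1328
-5 [-4.5  3.9] 0.1273
0 [-1.3  2.9] 0.1264
5 [1.7 1.1] 0.1261
10 [3.9 1. ] 0.1251
15 [ 6.5 -1.1] 0.1285
20 [ 9.1 -3.9] 0.1349
25 [11.9 -6.2] 0.14
30 [14.9 -8.9] 0.1491
```

The fit favours a 5–10 deg lean (wall flush in the pads, gap 8.5 mm), with the grasp about 4 mm below the rim. I'll carry it over the nest.

```bash
python3 -c "
from plan import *
plan(now(),[(.590,.012,.185,1.54),(.590,.012,.085,1.54)],maxd=.095)"
```

```text
t 20.82 [ 0.569  -0.3475  0.1887] yaw 1.54 F [-0.1  0.  -1.5] gap 0.009 grip 23.1 q [-0.66  0.36  1.28 -0.    1.5  -0.63]
[0.9, 0.02, 0.01] -0.0 -> [0.574, -0.258, 0.188] 1.54
[0.9, 0.03, 0.01] -0.0 -> [0.58, -0.168, 0.187] 1.54
[0.9, 0.02, 0.01] -0.0 -> [0.584, -0.078, 0.186] 1.54
[0.9, 0.03, 0.01] -0.0 -> [0.59, 0.012, 0.185] 1.54
--
[-0.0, -0.0, 0.5] -0.0 -> [0.59, 0.012, 0.135] 1.54
[-0.0, -0.0, 0.5] -0.0 -> [0.59, 0.012, 0.085] 1.54
--
```

Request:
carry_out:
  increments:
    - [[0.06,0,0,0,0],[0.18,0,0,0,0],[0.34,0.01,0,0,0],[0.51,0.01,0.01,0,0],[0.68,0.02,0.01,0,0]]

```text
time: 21.23
eef_pos: [0.5726, -0.2769, 0.1857]
tool_rot: [[0.031, 1.0, -0.001], [1.0, -0.031, 0.001], [0.001, -0.001, -1.0]]
contact_force: [-0.5, 1.0, -2.1]
finger_gap: 0.0089
gripper_force: 23.1
```

Request:
carry_out:
  increments:
    - [[0.17,0.01,0,0,0],[0.34,0.01,0,0,0],[0.52,0.02,0,0,0],[0.7,0.02,0,0,0],[0.88,0.02,0,0,0]]

```text
time: 21.65
eef_pos: [0.5775, -0.1892, 0.1864]
tool_rot: [[0.03, 1.0, 0.0], [1.0, -0.03, 0.0], [0.0, 0.0, -1.0]]
contact_force: [0.1, 0.1, -1.1]
finger_gap: 0.0088
gripper_force: 23.1
```

Request:
carry_out:
  increments:
    - [[0.18,0.01,0,0,0],[0.36,0.01,0,0,0],[0.54,0.02,0,0,0],[0.72,0.02,0,0,0],[0.9,0.02,0,0,0]]

```text
time: 22.07
eef_pos: [0.5821, -0.0994, 0.1864]
tool_rot: [[0.03, 1.0, 0.0], [1.0, -0.03, 0.0], [0.0, 0.0, -1.0]]
contact_force: [0.2, -0.4, -0.5]
finger_gap: 0.0091
gripper_force: 23.1
```

Request:
carry_out:
  increments:
    - [[0.18,0.01,0,0,0],[0.36,0.01,0,0,0],[0.54,0.02,0,0,0],[0.72,0.03,0,0,0],[0.88,0.03,0,0,0]]

```text
time: 22.48
eef_pos: [0.5877, -0.0114, 0.1864]
tool_rot: [[0.03, 1.0, 0.0], [1.0, -0.03, 0.0], [0.0, 0.0, -1.0]]
contact_force: [-0.7, -0.1, -1.2]
finger_gap: 0.0089
gripper_force: 23.1
```

Request:
carry_out:
  increments:
    - [[0.12,0,0,0,0],[0.2,0.01,0,0,0],[0.26,0.01,0,0,0],[0.26,0.01,0,0,0],[0.26,0.01,0,0,0]]

```text
time: 22.9
eef_pos: [0.5898, 0.0122, 0.1863]
tool_rot: [[0.031, 1.0, -0.0], [1.0, -0.031, -0.0], [-0.0, -0.0, -1.0]]
contact_force: [-0.2, 0.7, -0.1]
finger_gap: 0.0092
gripper_force: 23.1
```

```bash
python3 held2.py; python3 -c "
from plan import *
plan(now(),[(.590,.012,.085,1.54)])"
```

```text
t 22.9 [0.5898 0.0122 0.1863] yaw 1.54 F [-0.2  0.7 -0.1] gap 0.0092 grip 23.1 q [-0.11  0.2   1.48 -0.    1.46 -0.08]
area 606 bbox [302 144  31  28] pred c [315.85752418 157.59224533]
-15 [-8.6  5.9] 0.1209
-10 [-6.1  5.2] 0.1143
-5 [-3.2  4.4] 0.113
0 [0.3 2.8] 0.1089
5 [2.3 1.9] 0.106
10 [5.1 0.5] 0.108
15 [ 7.5 -1.4] 0.1126
20 [ 8.9 -3.2] 0.118
25 [11.6 -5.5] 0.1239
30 [14.4 -9.1] 0.129
t 22.95 [0.5898 0.0119 0.1863] yaw 1.54 F [-0.4 -0.8 -0.9] gap 0.0088 grip 23.1 q [-0.11  0.2   1.48 -0.    1.46 -0.08]
[0.0, 0.0, 0.51] -0.0 -> [0.59, 0.012, 0.135] 1.54
[0.0, 0.0, 0.5] -0.0 -> [0.59, 0.012, 0.085] 1.54
--
```

Request:
carry_out:
  increments:
    - [[0,0,0.1,0,0],[0,0,0.25,0,0],[0,0,0.4,0,0],[0,0,0.55,0,0],[0,0,0.65,0,0]]

```text
time: 23.37
eef_pos: [0.5892, 0.0117, 0.1191]
tool_rot: [[0.032, 0.999, -0.002], [0.999, -0.032, 0.0], [0.0, -0.002, -1.0]]
contact_force: [0.8, 0.0, -1.4]
finger_gap: 0.0087
gripper_force: 23.1
```

Request:
carry_out:
  increments:
    - [[0,0,0.1,0,0],[0,0,0.2,0,0],[0,0,0.3,0,0],[0,0,0.4,0,0],[0,0,0.44,0,0]]

```text
time: 23.78
eef_pos: [0.5894, 0.0123, 0.0757]
tool_rot: [[0.031, 1.0, -0.001], [1.0, -0.031, 0.0], [0.0, -0.001, -1.0]]
contact_force: [-2.0, -0.4, -0.4]
finger_gap: 0.0093
gripper_force: 23.1
```

Request:
carry_out:
  increments:
    - [[0,0,0.02,0,0],[0,0,0.04,0,0],[0,0,0.06,0,0],[0,0,0.07,0,0],[0,0,0.07,0,0]]

```text
time: 24.2
eef_pos: [0.5899, 0.0123, 0.0704]
tool_rot: [[0.031, 1.0, 0.0], [1.0, -0.031, 0.0], [0.0, 0.0, -1.0]]
contact_force: [0.3, 0.7, -0.9]
finger_gap: 0.0091
gripper_force: 23.1
```

Request:
carry_out:
  increments:
    - [[0,0,0.01,0,0],[0,0,0.02,0,0],[0,0,0.02,0,0],[0,0,0.02,0,0],[0,0,0.02,0,0]]

```text
time: 24.62
eef_pos: [0.5899, 0.0123, 0.0684]
tool_rot: [[0.031, 1.0, 0.0], [1.0, -0.031, 0.0], [0.0, 0.0, -1.0]]
contact_force: [1.0, 0.2, -0.9]
finger_gap: 0.0089
gripper_force: 23.1
```

Request:
carry_out:
  increments:
    - [[0,0,0.01,0,0],[0,0,0.02,0,0],[0,0,0.02,0,0],[0,0,0.02,0,0],[0,0,0.02,0,0]]

```text
time: 25.03
eef_pos: [0.5898, 0.0123, 0.0663]
tool_rot: [[0.031, 1.0, -0.0], [1.0, -0.031, 0.0], [0.0, -0.0, -1.0]]
contact_force: [0.5, -0.1, -0.4]
finger_gap: 0.0092
gripper_force: 23.2
```

Request:
carry_out:
  increments:
    - [[0,0,0.01,0,0],[0,0,0.02,0,0],[0,0,0.02,0,0],[0,0,0.02,0,0],[0,0,0.02,0,0]]

```text
time: 25.45
eef_pos: [0.5906, 0.0123, 0.0651]
tool_rot: [[0.031, 1.0, 0.002], [1.0, -0.031, 0.0], [0.0, 0.002, -1.0]]
contact_force: [2.1, 0.7, 7.5]
finger_gap: 0.0091
gripper_force: 27.1
```

Request:
carry_out:
  increments:
    - [[0,0.01,0.01,0,0],[0,0.01,0.01,0,0],[0,0.01,0.01,0,0],[0,0.01,0.01,0,0],[0,0.01,0.01,0,0]]

```text
time: 25.87
eef_pos: [0.5914, 0.0123, 0.0642]
tool_rot: [[0.031, 1.0, 0.001], [1.0, -0.031, 0.0], [0.0, 0.001, -1.0]]
contact_force: [0.4, 1.2, 9.2]
finger_gap: 0.0089
gripper_force: 30.8
```

Contact came where I expected it. I'll level it as before: down and outward while easing the jaws.

Request:
carry_out:
  increments:
    - [[0,0,0.01,0,0.09],[0,0.01,0.01,0,0.1],[0,0.01,0.02,0,0.105],[0,0.01,0.02,0,0.11],[0,0.01,0.02,0,0.11]]

```text
time: 26.28
eef_pos: [0.5927, 0.0123, 0.0624]
tool_rot: [[0.031, 1.0, 0.002], [1.0, -0.031, 0.0], [0.0, 0.002, -1.0]]
contact_force: [1.0, 0.4, 11.1]
finger_gap: 0.0094
gripper_force: 26.5
```

Request:
carry_out:
  increments:
    - [[0,0.01,0.01,0,0.11],[0,0.01,0.02,0,0.115],[0,0.02,0.02,0,0.115],[0,0.02,0.02,0,0.115],[0,0.02,0.02,0,0.115]]

```text
time: 26.7
eef_pos: [0.5943, 0.0122, 0.0603]
tool_rot: [[0.031, 1.0, 0.001], [1.0, -0.031, 0.0], [0.0, 0.001, -1.0]]
contact_force: [-0.8, 1.0, 12.1]
finger_gap: 0.0099
gripper_force: 29.3
```

Request:
carry_out:
  increments:
    - [[0,0,0.01,0,0.12],[0,0.01,0.01,0,0.12],[0,0.01,0.02,0,0.12],[0,0.01,0.02,0,0.12],[0,0.01,0.02,0,0.12]]

```text
time: 27.12
eef_pos: [0.5953, 0.0124, 0.0591]
tool_rot: [[0.031, 1.0, 0.002], [1.0, -0.031, 0.0], [0.0, 0.002, -1.0]]
contact_force: [-7.1, 3.3, 23.2]
finger_gap: 0.0106
gripper_force: 29.8
```

```bash
python3 held2.py
```

```text
t 27.12 [0.5953 0.0124 0.0591] yaw 1.54 F [-7.1  3.3 23.2] gap 0.0106 grip 29.8 q [-0.11  0.31  1.62  0.    1.21 -0.08]
area 461 bbox [297 184  30  22] pred c [310.77718395 197.80635647]
-15 [0.8 4.1] 0.1344
-10 [4.2 3.1] 0.1379
-5 [7.4 2.7] 0.1395
0 [8.6 1.5] 0.1362
5 [11.8 -0. ] 0.132
10 [14.4 -1. ] 0.1258
15 [16.8 -2.7] 0.1217
20 [21.3 -5. ] 0.1168
25 [23.3 -6.7] 0.1099
30 [25.5 -8.9] 0.1073
```

The sharp force rise at z = 0.059 is the flat-foot signature I saw with the medium bowl. I'll relax the press a little and let go gradually.

Request:
carry_out:
  increments:
    - [[0,-0.01,0,0,0.12],[0,-0.01,-0.01,0,0.125],[0,-0.01,-0.01,0,0.13],[0,-0.01,-0.01,0,0.135],[0,-0.01,-0.01,0,0.135]]

```text
time: 27.58
eef_pos: [0.5945, 0.0124, 0.0592]
tool_rot: [[0.031, 1.0, 0.002], [1.0, -0.031, 0.0], [0.0, 0.002, -1.0]]
contact_force: [1.1, 2.4, 8.0]
finger_gap: 0.0114
gripper_force: 5.9
```

Request:
carry_out:
  increments:
    - [[0,0,0,0,0.14],[0,0,0,0,0.15],[0,0,0,0,0.17],[0,0,0,0,0.19],[0,0,0,0,0.2]]

```text
time: 28.0
eef_pos: [0.5937, 0.0121, 0.0581]
tool_rot: [[0.031, 1.0, -0.0], [1.0, -0.031, 0.0], [0.0, -0.0, -1.0]]
contact_force: [0.9, -0.7, -0.1]
finger_gap: 0.0172
gripper_force: 0.0
```

Request:
carry_out:
  increments:
    - [[0,0,0,0,0.2],[0,0,0,0,0.2],[0,0,0,0,0.2],[0,0,0,0,0.2],[0,0,0,0,0.2]]

```text
time: 28.42
eef_pos: [0.5938, 0.0122, 0.0583]
tool_rot: [[0.031, 1.0, 0.0], [1.0, -0.031, 0.0], [0.0, 0.0, -1.0]]
contact_force: [-0.5, -0.3, -0.4]
finger_gap: 0.0173
gripper_force: 0.0
```

Free of contact. I'll lift straight up, clear the view and check.

Request:
carry_out:
  increments:
    - [[0,0,-0.06,0,0.2],[0,0,-0.15,0,0.2],[0,0,-0.3,0,0.2],[0,0,-0.45,0,0.2],[0,0,-0.6,0,0.2]]

```text
time: 28.83
eef_pos: [0.5939, 0.0122, 0.12]
tool_rot: [[0.031, 1.0, 0.001], [1.0, -0.031, 0.0], [0.0, 0.001, -1.0]]
contact_force: [-0.5, 0.5, -0.0]
finger_gap: 0.0171
gripper_force: 0.0
```

Request:
carry_out:
  increments:
    - [[0,0,-0.2,0,0.2],[0,0,-0.4,0,0.2],[0,0,-0.6,0,0.2],[0,0,-0.8,0,0.2],[0,0,-1,0,0.2]]

```text
time: 29.25
eef_pos: [0.5937, 0.0122, 0.2205]
tool_rot: [[0.031, 1.0, 0.001], [1.0, -0.031, -0.0], [0.0, 0.001, -1.0]]
contact_force: [-0.0, -0.4, -0.0]
finger_gap: 0.0171
gripper_force: 0.0
```

Request:
carry_out:
  increments:
    - [[-0.2,0,0,0,0.2],[-0.4,0,0,0,0.2],[-0.6,0,0,0,0.2],[-0.8,0,0,0,0.2],[-1,0,0,0,0.2]]

```text
time: 29.67
eef_pos: [0.5906, -0.0887, 0.2195]
tool_rot: [[0.031, 1.0, 0.001], [1.0, -0.031, -0.0], [-0.0, 0.001, -1.0]]
contact_force: [-0.7, 0.0, -0.2]
finger_gap: 0.0169
gripper_force: 0.0
```

Request:
carry_out:
  increments:
    - [[-0.2,0,0,0,0.2],[-0.4,0,0,0,0.2],[-0.6,0,0,0,0.2],[-0.8,0,0,0,0.2],[-1,0,0,0,0.2]]

```text
time: 30.08
eef_pos: [0.5875, -0.1887, 0.2195]
tool_rot: [[0.031, 1.0, 0.001], [1.0, -0.031, -0.0], [-0.0, 0.001, -1.0]]
contact_force: [0.1, -0.0, -0.3]
finger_gap: 0.0171
gripper_force: 0.0
```

Request:
carry_out:
  increments:
    - [[-0.2,0,0,0,0.2],[-0.4,0,0,0,0.2],[-0.6,0,0,0,0.2],[-0.7,0,0,0,0.2],[-0.7,0,0,0,0.2]]

```text
time: 30.5
eef_pos: [0.5852, -0.2594, 0.2188]
tool_rot: [[0.033, 0.999, 0.0], [0.999, -0.033, -0.0], [-0.0, 0.0, -1.0]]
contact_force: [-0.2, -0.3, -0.2]
finger_gap: 0.0169
gripper_force: 0.0
```

```bash
python3 nest.py 3 nest2
```

```text
t 30.5 [ 0.5852 -0.2594  0.2188] yaw 1.538 F [-0.2 -0.3 -0.2] gap 0.0169 grip 0.0 q [-0.54  0.29  1.31 -0.    1.54 -0.5 ]
L [0.56870389 0.01356463] 0.01579807111369691
M [0.5640245  0.01271091] 0.028124835257525405
S [0.56320081 0.01358513] 0.05701049446913109
```

View pics/nest2.png

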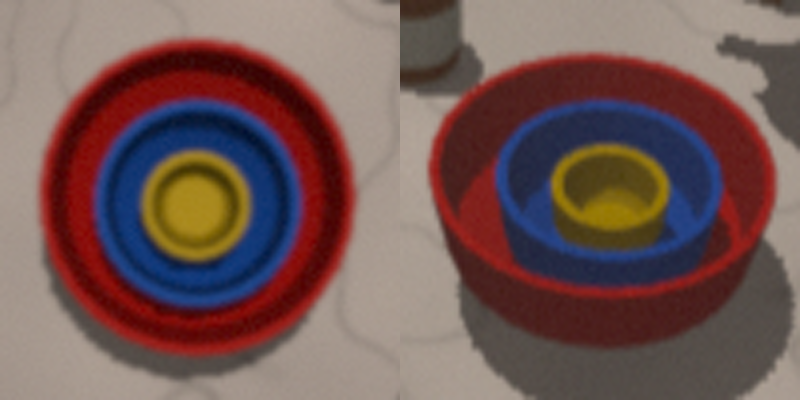

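The picture shows all three bowls nested, level and near concentric: yellow centre (196,205), blue (197,203), red (197,197). The large bowl hasn't moved and the arm is clear, so I'm handing in.

```bash
python3 -c "
from plant import finish_job
print(finish_job())"
```

```text
the job is handed in; nothing more can be done
None
```

The blue bowl sits level inside the large red bowl and the yellow one level inside the blue, as the last pictures show; the large bowl did not move, I never went near the mill, jar or mug, and the job is handed in after about 31 s of robot time.

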